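# Hook the beech drawer out to its stop

### The job

The desk drawer has lost its knob: pick up the wooden-handled hook, slip its prong down through the steel eye on the drawer front, and draw the drawer out along its runners until it is pulled snugly against the rubber bumper of the cross stop. Hold it pressed against the bumper for a second with a firm, steady 12 newtons or so, never slamming and never over 16; then unhook, lay the hook flat on the bare desk clear of the drawer, and leave the drawer drawn out. Do not touch the drawer with the gripper itself, and leave the bowl, tumbler and stapler alone.

Things in the scene. Friction and masses are not known exactly. Their poses are not given: they have to be found in the camera images.
- hook: Pull hook, loose, starts lying flat on the desk: a wooden handle block 100 long (x) x 24 wide (y) x 30 high (z) mm, with a 6 mm thick steel rod coming out of its +x end, its axis 26 mm above the underside, which turns straight down at x = +85 mm into a round-ended prong 20 mm long below the rod, 6 mm thick. Origin: centre of the handle's underside; x towards the prong, z up. 120 g; the balance point is about 10 mm ahead of the origin. Grip it across y.
- hook_tip (a point): Lowest point of the prong, 85 mm ahead (+x) of the hook's origin and 3 mm above its underside; axes as the hook's.
- drawer: Loose open beech drawer 130 (x) x 110 (y) x 50 (z) mm, about 0.3 to 0.65 kg, starting in the drawer unit shut or up to 20 mm ajar. It rests on the runners 10 mm above the desk and slides freely with wood friction (about 1 to 4 N drag) and 2 mm play each side. Origin: centre of its underside; its front face is at x = -65 mm and it opens towards its own -x.
- drawer_eye (a point): Centre of the steel eye on the drawer front: a ring lying flat (its hole runs vertically), inner diameter 12.5 mm, outer 21 mm, wire 4 mm thick, 16 mm ahead of the drawer's front face, 34 mm above the drawer's underside (44 mm above the desk). Axes as the drawer's.
- unit: Fixed beech drawer unit standing on the desk. Origin: on the desk below the middle of its housing's front edge; x points to its back, the drawer comes out towards -x. The housing is 150 (x) x 130 (y) x 76 (z) mm behind that edge; two runners 10 mm high with side guides 22 mm high and 130 mm apart over their outsides run on 150 mm in front of it.
- stop: Fixed dark steel bar 8 (x) x 108 (y) x 12 (z) mm across the runners, 10 to 22 mm above the desk. A rigid round bumper, 10 mm thick, axis 16 mm above the desk, sticks out 3 to 28 mm from the middle of its back face towards the drawer front, which it stops; set differently each time, not tracked. Origin: middle of that face's lower edge; x as the unit's. Drawer's way to the bumper: 32 to 117 mm.
- tumbler: Glass tumbler, 72 mm across, 100 mm high, standing on top of the unit's housing. Origin: centre of its foot.
- bowl: White ceramic bowl, 130 mm across, 55 mm high, on the desk. Origin: centre of its foot.
- stapler: Red stapler 130 x 34 x 51 mm on the desk. Origin: centre of its underside, x along its length.
Mind the look-alikes: they are no part of the job. Of the things shaped like the hook, the wooden one is meant.

How it is judged:
By the outcome, as a careful person would: the job done as asked, in the order asked, and still so for the second after the job is handed in, with the robot touching nothing.
It also fails if it takes over 72 s, if anything falls off the work surface, if the arm or the gripper's body presses on something with over 40 N, if the wrist force passes 120 N, or if a joint passes its speed limit or range.

### The arm

A 6-joint arm with a two-finger parallel gripper is mounted at the origin on the work surface. World frame = base frame: x ahead of the robot, y to its left, z up, the work surface at z = 0. Lengths are in m, angles in rad, forces in N, time in s.
With the tool pointing down it reaches from about 0.25 to 0.725 m from the base axis. Payload 4 kg.
Tool frame: the origin (TCP) lies at the very end of the fingers, on their centre line; the grasp point (between the pads) lies manip.grasp_offset behind it (manip.grasp_offset is the distance from the TCP to the grasp point, in m); z points along the fingers, y is the line along which they close (so a half turn about z gives the same grasp; the last joint's range is limited). The gripper opens to 85 mm and grips with 20 to 120 N. Pads are 22 mm wide; open, the fingers measure 114 mm over their backs; the gripper's body (76 mm by 85 mm) begins 54 mm behind the grasp point. The pads swing forward as they close: fully open they stand 13 mm farther back than shut.
Start: joints at [1.225, 0.241, 0.005, 1.335, 0, 1.571], TCP at [0.169, 0.47, 0.231] pointing down, gripper open.
Joint ranges: [-2.72, 2.72], [-1.05, 1.87], [-1.09, 1.28], [-1.99, 2.15], [-1.42, 1.44], [-3.14, 3.14]. Speed limits (rad/s): [2.79, 2.79, 3.14, 3.14, 3.14, 3.14].

### API

Orientations are given as a unit quaternion [w, x, y, z].
In Python, from rig import manip gives the robot as it stands.
- The arm moves only by the shell command python3 -m inch 'ROWS' [FORCE]. ROWS is JSON, a list of rows, each a list of 7 numbers: the shift along the world's x, y, z in mm, then the turn, a rotation vector about the world's x, y, z in units of 5 degrees (1.0 is 5 degrees), then the closure, from 0 (fully open) to 1 (shut). In form: [[tx, ty, tz, ax, ay, az, fingers], ...]. A call has 1 to 12 rows; each row shifts and turns the commanded pose from where the row before left it; what a row does not reach is not made up. A row lasts 1/12 s, in which the tool goes at most 41.7 mm and 7.16 degrees, less where a joint would pass 70% of its speed; a pose out of reach is approached as far as the arm can. A call is refused whole if a number of a shift passes 41.7 or a number of a turn 1, either way. A call with a gripper value outside its range is refused whole. The fingers move at their own pace and stop on an object; FORCE is the grip in N (left out, the last holds). Time passes only in rows, so rows that do not move let the fingers close. It gives the time, the measured TCP pose, the force, the opening and the grip force at its end, in the units of the state.
- manip.get_state(): the state, without advancing time (a new reading comes with each control period).
- manip.read_camera(name): name is "scene" or "side" or "wrist"; returns the picture (420x560x3 uint8, red, green, blue); there is no depth.
- manip.calibration(name): a dict with "intrinsics" (3x3 intrinsics, pixels), "R" (3x3) and "t" (3): a world point X has camera coordinates R X + t; the wrist camera has in their place "tool_from_camera" (4x4, takes a point from camera to tool coordinates, whose origin is the TCP and whose axes are the flange's). Camera axes: x right, y down, z forward; pixel columns grow to the right and rows downward; lengths in m; the calibration is good to about 2 mm. A picture is of the moment at which its call begins: read the wrist's pose just before it. calibration takes no time and is no camera call.
- manip.sign_off(): hands the job in; it is judged then, once.
The state is a dict: "t": time; "joints": joint angles; "joint_velocities": joint speeds; "joint_efforts": joint torques, N m; "position": TCP position; "eef_rot": TCP orientation; "ft_force": force on the tool from outside, world axes, zero at the start; "torque": the same for the moment, N m; "gripper_width": finger opening in m; "gripper_force": force on a finger pad.
Only numpy, scipy, OpenCV 4.12 (cv2) and the standard library are available. Lean on these libraries where they do the work, as an engineer would, in place of code of your own. Each camera call takes 0.05 s, during which the arm holds its last target. There are 200 camera calls.

## Working session

There is one attempt and no reset: what is moved stays moved. The work goes in short steps, Python scripts to look and compute and a shell command to move; the robot and the scene stay as the last step left them, time stands still between calls to the robot, and variables do not carry over. Pictures are saved under pics/ and viewed, at most 12 in all, crops included, and the job is handed in when it is done.

```bash
mkdir -p pics; ls; python3 - <<'E'
from rig import manip
import cv2,numpy as np
s=manip.get_state();print(s['t'],s['position'],s['eef_rot'],s['gripper_width'],manip.grasp_offset)
for n in("scene","side"):
    c=manip.calibration(n);print(n,c)
    cv2.imwrite(f"pics/{n}0.png",manip.read_camera(n)[:,:,::-1])
E
```

```text
pics
0.0 [0.1692423  0.46979111 0.23039538] [-1.75920862e-04  1.72020125e-01  9.85092848e-01 -1.06171201e-03] 0.08544053602465661 0.0187
scene {'intrinsics': array([[391.65235823,   0.        , 283.09492063],
       [  0.        , 391.65235823, 214.29201603],
       [  0.        ,   0.        ,   1.        ]]), 'R': array([[ 0.32267771,  0.9464122 ,  0.01352921],
       [ 0.52709143, -0.16780191, -0.83307691],
       [-0.78616393,  0.27594648, -0.5529917 ]]), 't': array([-0.20045973, -0.22498486,  1.28394641])}
side {'intrinsics': array([[396.51658463,   0.        , 283.69506244],
       [  0.        , 396.51658463, 207.62556   ],
       [  0.        ,   0.        ,   1.        ]]), 'R': array([[ 0.67418201, -0.73823128,  0.02220797],
       [-0.38251077, -0.37473025, -0.84454884],
       [ 0.63179437,  0.56088485, -0.53501781]]), 't': array([-0.38925011,  0.30111177,  0.45534789])}
```

View pics/scene0.png

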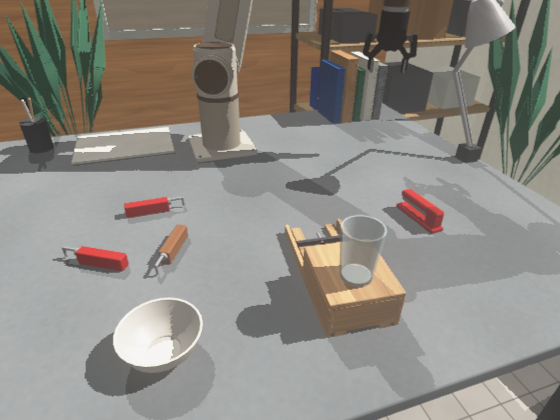

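View pics/side0.png

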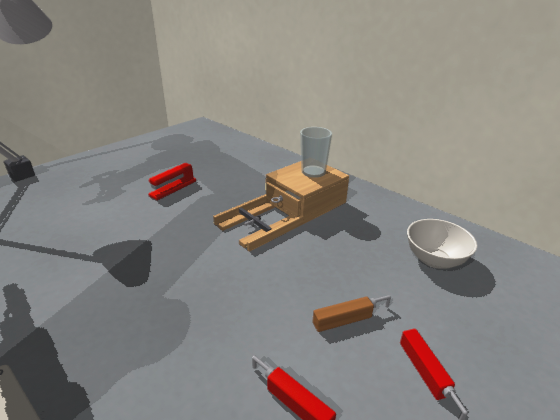

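Scene view: the hook-shaped things are wooden-handled at (173,243), red at (147,207) and red at (100,258). The same three in the side view are wooden (345,313), red (300,395) and red (427,363). I choose the wooden one. The unit is at scene (350,280) and side (285,205). The eye shows near side (277,202). One composite close crop will check the choice.

```bash
cat > h.py <<'E'
from rig import manip
import cv2,numpy as np
def ray(n,p):
    c=manip.calibration(n);K=c['intrinsics']
    d=np.linalg.inv(K)@[p[0],p[1],1]
    if n=='wrist':
        raise ValueError
    R=c['R'];return -R.T@c['t'],R.T@d
def plane(n,p,z):
    o,d=ray(n,p);return o+d*(z-o[2])/d[2]
def tri(ps,pd):
    (o1,d1),(o2,d2)=ray('scene',ps),ray('side',pd)
    s=np.linalg.lstsq(np.c_[d1,-d2],o2-o1,rcond=None)[0]
    a,b=o1+s[0]*d1,o2+s[1]*d2
    return (a+b)/2,np.linalg.norm(a-b)
def crop(im,x0,y0,w,h,k): return cv2.resize(im[y0:y0+h,x0:x0+w],None,fx=k,fy=k,interpolation=cv2.INTER_CUBIC)
E
python3 - <<'E'
import cv2,numpy as np
from h import crop
a=cv2.imread('pics/scene0.png');b=cv2.imread('pics/side0.png')
# x0,y0
T=np.hstack([crop(a,140,215,66,50,6),crop(b,305,285,66*1+34,50,4)[:, :400]]) if 0 else None
t1=crop(a,145,220,50,50,6);t2=crop(b,305,285,100,60,5)
t3=crop(a,280,215,80,60,5);t4=crop(b,208,160,100,75,4)
def pad(i,w,h):
    o=np.zeros((h,w,3),np.uint8);o[:i.shape[0],:i.shape[1]]=i[:h,:w];return o
cv2.imwrite('pics/c1.png',np.vstack([np.hstack([pad(t1,300,300),pad(t2,500,300)]),np.hstack([pad(t3,400,300),pad(t4,400,300)])]))
E
```

```text
(no output)
```

View pics/c1.png

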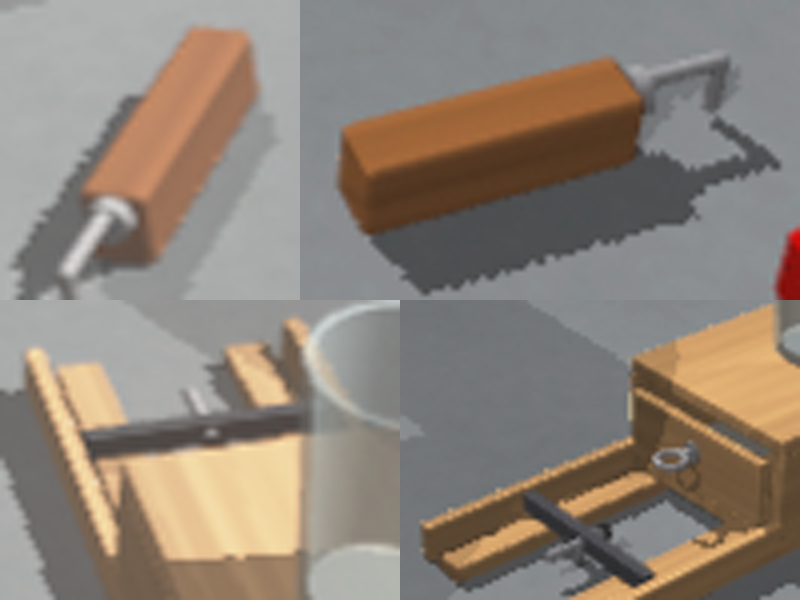

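The wooden handle is confirmed. Scene handle top corners are around (178,225), (186,226), (168,254) and (159,252). The side view shows the eye centre at about (276,200), the housing front-top corners at (266,174.5) and (304,196), and the bumper near (259,217).

```bash
python3 - <<'E'
from h import *
np.set_printoptions(precision=4,suppress=True)
sc=[(177.5,224.7),(186.3,225.8),(168.3,254.2),(159.2,251.7)]
sd=[(319.4,320),(314,310.6),(367.4,296.6),(373.4,305.4)]
S=np.array([plane('scene',p,.03) for p in sc]);D=np.array([plane('side',p,.03) for p in sd])
print(S);print(D)
for Q in (S,D):
    v=(Q[2]+Q[3]-Q[0]-Q[1])/2;print(Q.mean(0),np.degrees(np.arctan2(v[1],v[0])),np.linalg.norm(v))
print('rod bend',plane('side',(390,296.4),.029))
print('eye',plane('side',(276,199.75),.044))
a,b=plane('side',(266,174.5),.076),plane('side',(304.25,195.75),.076)
print(a,b,(a+b)/2,np.linalg.norm(a-b))
d=b-a;print('unit x dir deg',np.degrees(np.arctan2(d[1],d[0]))+90)
# drawer top edge
a,b=plane('side',(208+235/4,160+88/4),.06),plane('side',(208+368/4,160+162/4),.06);print(a,b)
# housing top back corners scene: outer guide line
print('guide',plane('scene',(280+38/5,215+52/5),.022),plane('scene',(280+118/5,215+255/5),.022))
E
```

```text
[[ 0.4574 -0.1884  0.03  ]
 [ 0.4675 -0.1707  0.03  ]
 [ 0.5545 -0.2166  0.03  ]
 [ 0.541  -0.233   0.03  ]]
[[ 0.4503 -0.1904  0.03  ]
 [ 0.4597 -0.1721  0.03  ]
 [ 0.5456 -0.2174  0.03  ]
 [ 0.5353 -0.2353  0.03  ]]
[ 0.5051 -0.2022  0.03  ] -27.981599407936702 0.09657826459194367
[ 0.4977 -0.2038  0.03  ] -27.8301596076029 0.09664000973447473
rod bend [ 0.5733 -0.2443  0.029 ]
eye [0.6485 0.0897 0.044 ]
[0.6761 0.1484 0.076 ] [0.6641 0.022  0.076 ] [0.6701 0.0852 0.076 ] 0.12688944514386988
unit x dir deg -5.423301414716292
[0.6722 0.1421 0.06  ] [0.6634 0.0324 0.06  ]
guide [0.5226 0.0439 0.022 ] [0.6609 0.0282 0.022 ]
```

```bash
python3 -m inch '[[16.6,-33.6,0,0,0,-0.08,0],[16.6,-33.6,0,0,0,-0.08,0],[16.6,-33.6,0,0,0,-0.08,0],[16.6,-33.6,0,0,0,-0.08,0],[16.6,-33.6,0,0,0,-0.08,0],[16.6,-33.6,0,0,0,-0.08,0],[16.6,-33.6,0,0,0,-0.08,0],[16.6,-33.6,0,0,0,-0.08,0],[16.6,-33.6,0,0,0,-0.08,0],[16.6,-33.6,0,0,0,-0.08,0]]' && python3 -m inch '[[16.6,-33.6,-5,0,0,-0.08,0],[16.6,-33.6,-5,0,0,-0.08,0],[16.6,-33.6,-5,0,0,-0.08,0],[16.6,-33.6,-5,0,0,-0.08,0],[16.6,-33.6,-5,0,0,-0.08,0],[16.6,-33.6,-5,0,0,-0.08,0],[16.6,-33.6,-5,0,0,-0.08,0],[16.6,-33.6,-5,0,0,-0.08,0],[16.6,-33.6,-5,0,0,-0.08,0],[16.6,-33.6,-5,0,0,-0.08,0],[0,0,0,0,0,0,0],[0,0,0,0,0,0,0]]'
cat >> h.py <<'E'
from scipy.spatial.transform import Rotation as Ro
def wpose():
    s=manip.get_state();q=s['eef_rot'];T=np.eye(4);T[:3,:3]=Ro.from_quat([q[1],q[2],q[3],q[0]]).as_matrix();T[:3,3]=s['position'];return T
def wplane(T,p,z):
    c=manip.calibration('wrist');M=T@c['tool_from_camera'];d=M[:3,:3]@np.linalg.inv(c['intrinsics'])@[p[0],p[1],1];o=M[:3,3]
    return o+d*(z-o[2])/d[2]
def toolyaw(T): return np.degrees(np.arctan2(T[1,1],T[0,1]))
E
python3 - <<'E'
from h import *
T=wpose();np.save('T1.npy',T);im=manip.read_camera('wrist')[:,:,::-1];cv2.imwrite('pics/w1.png',im);print(T,toolyaw(T),manip.calibration('wrist')['tool_from_camera'])
E
```

```text
t: 0.93
position: [0.3355, 0.1326, 0.2312]
eef_rot: [-0.0, 0.206, 0.978, -0.0]
ft_force: [2.2, 0.7, -0.5]
gripper_width: 0.0856
gripper_force: 0.0
t: 1.93
position: [0.5011, -0.203, 0.1796]
eef_rot: [-0.002, 0.242, 0.97, 0.0]
ft_force: [0.4, 1.0, 0.4]
gripper_width: 0.0853
gripper_force: 0.0
[[-8.83060766e-01  4.69250271e-01 -2.80465132e-03  5.01074138e-01]
 [ 4.69248470e-01  8.83065206e-01  1.30972209e-03 -2.02988457e-01]
 [ 3.09127744e-03 -1.59514143e-04 -9.99995209e-01  1.79560291e-01]
 [ 0.00000000e+00  0.00000000e+00  0.00000000e+00  1.00000000e+00]] 62.014358621161264 [[ 1.25767245e-04 -9.56748162e-01 -2.90917410e-01  7.40502895e-02]
 [ 9.99999776e-01  3.11478181e-04 -5.92054494e-04  3.06229691e-04]
 [ 6.57061474e-04 -2.90917271e-01  9.56747987e-01 -1.44629006e-01]
 [ 0.00000000e+00  0.00000000e+00  0.00000000e+00  1.00000000e+00]]
```

View pics/w1.png

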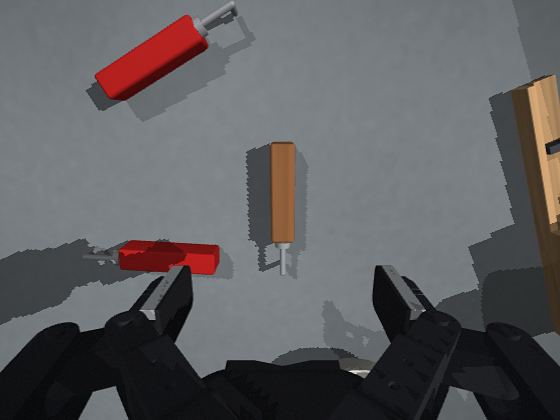

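The wrist view shows the wooden handle at columns 272–295, rows 142–242, with the rod end near (283,273), nearly aligned with the tool.

```bash
python3 - <<'E'
from h import *
np.set_printoptions(precision=4,suppress=True)
T=np.load('T1.npy');im=cv2.imread('pics/w1.png');h=cv2.cvtColor(im,cv2.COLOR_BGR2HSV)
m=cv2.inRange(h,(5,90,60),(16,220,255));m[:120]=0;m[260:]=0;m[:,:240]=0;m[:,340:]=0
r,c=np.nonzero(m);print(c.min(),c.max(),r.min(),r.max())
# centre-line at each row of mask, top face z=.03 
rows=range(r.min()+4,r.max()-3);L=np.array([[c[r==k].min(),c[r==k].max()+1] for k in rows])
pl=[wplane(T,(l.mean(),k+.5),.03) for l,k in zip(L,rows)]
v=pl[-1]-pl[0];print('yaw',np.degrees(np.arctan2(v[1],v[0])))
a,b=wplane(T,((L[0].mean()),r.min()+1),.03),wplane(T,(L[-1].mean(),r.max()),.03)
print(a,b,np.linalg.norm(a-b),L[0],L[-1])
tip=wplane(T,(283,273.5),.028);print('tipend',tip)
print('tool->',T[:3,3])
ux=(b-a)/np.linalg.norm(b-a);print('origin from tip',tip-ux*.088,'mid',(a+b)/2,'off along',((T[:3,3]-(a+b)/2)@ux))
E
```

```text
270 294 142 242
yaw -27.964621206043322
[ 0.4555 -0.1784  0.03  ] [ 0.5433 -0.225   0.03  ] 0.09947026046884391 [270 295] [271 294]
tipend [ 0.5763 -0.2419  0.028 ]
tool-> [ 0.5011 -0.203   0.1796]
origin from tip [ 0.4985 -0.2006  0.028 ] mid [ 0.4994 -0.2017  0.03  ] off along 0.002071719130534356
```

```bash
python3 -m inch '[[1,0,-33,0,0,0,0],[1,-1,-33,0,0,0,0],[0,0,-33,0,0,0,0],[0,0,-33,0,0,0,0],[0,0,-25,0,0,0,0],[0,0,-10,0,0,0,0],[0,0,-7,0,0,0,0],[0,0,0,0,0,0,0.3],[0,0,0,0,0,0,0.6],[0,0,0,0,0,0,1],[0,0,0,0,0,0,1],[0,0,0,0,0,0,1]]' 80 && python3 -m inch '[[0,0,0,0,0,0,1],[0,0,0,0,0,0,1],[0,0,0,0,0,0,1],[0,0,0,0,0,0,1]]'
```

```text
t: 2.98
position: [0.5045, -0.2031, 0.0087]
eef_rot: [0.001, 0.24, 0.971, -0.0]
ft_force: [0.1, 1.7, -0.1]
gripper_width: 0.0256
gripper_force: 0.8
t: 3.32
position: [0.5047, -0.2032, 0.009]
eef_rot: [0.002, 0.24, 0.971, -0.0]
ft_force: [-0.8, -0.9, 5.6]
gripper_width: 0.0227
gripper_force: 79.9
```

```bash
python3 -m inch '[[0,0,10,0,0,0,1],[0,0,28,0,0,0,1],[0,0,28,0,0,0,1],[6,25,0,0,0,0.5,1],[6,25,0,0,0,0.5,1],[6,25,0,0,0,0.5,1],[6,25,0,0,0,0.5,1],[6,25,0,0,0,0.5,1],[6,25,0,0,0,0.5,1],[6,25,0,0,0,0.5,1],[6,25,0,0,0,0.5,1],[6,25,0,0,0,0.5,1]]' && python3 -m inch '[[6,25,0,0,0,0,1],[0,0,0,0,0,0,1],[0,0,0,0,0,0,1],[0,0,0,0,0,0,1]]'
python3 - <<'E'
from h import *
T=wpose();np.save('T2.npy',T);im=manip.read_camera('wrist')[:,:,::-1];cv2.imwrite('pics/w2.png',im);print(T[:3,3],toolyaw(T))
cv2.imwrite('pics/sd2.png',manip.read_camera('side')[:,:,::-1])
E
```

```text
t: 4.32
position: [0.5574, 0.0236, 0.0738]
eef_rot: [-0.0, 0.045, 0.999, -0.0]
ft_force: [0.3, -0.1, -2.0]
gripper_width: 0.0222
gripper_force: 78.9
t: 4.65
position: [0.563, 0.0471, 0.0734]
eef_rot: [-0.0, 0.046, 0.999, -0.0]
ft_force: [-0.2, -1.5, -1.7]
gripper_width: 0.0224
gripper_force: 78.9
[0.56304934 0.04714874 0.07341164] 84.69677921530541
```

View pics/w2.png

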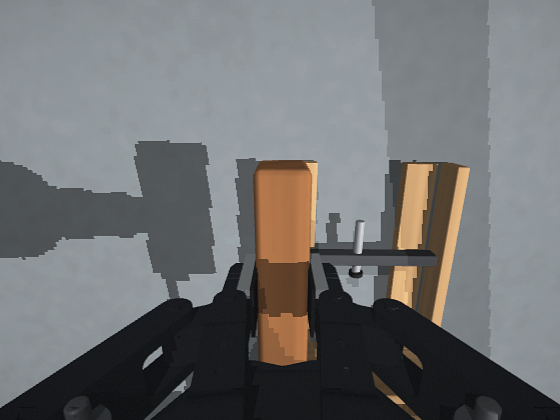

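The wrist view shows the stop bar at (375,256) with the bumper's rubber end at (356,273) and the left guide at (440,240). The eye is hidden below the gripper, so I'll work out a hover from which it can be seen.

```bash
python3 - <<'E'
from h import *
c=manip.calibration('wrist')
T0=np.load('T2.npy')
for z in (.11,.14,.17,.2):
  for x in (.563,.59,.61,.63):
    T=T0.copy();T[:3,3]=[x,.03,z];M=np.linalg.inv(T@c['tool_from_camera']);p=M[:3,:3]@[.6485,.0897,.044]+M[:3,3];q=c['intrinsics']@p;print(z,x,(q[:2]/q[2]).round(),p[2].round(3))
E
python3 - <<'E'
import cv2
from h import crop
cv2.imwrite('pics/sd2c.png',crop(cv2.imread('pics/sd2.png'),200,130,130,100,6))
E
```

```text
0.11 0.563 [367. 319.] 0.246
0.11 0.59 [366. 289.] 0.238
0.11 0.61 [366. 266.] 0.233
0.11 0.63 [365. 241.] 0.227
0.14 0.563 [358. 298.] 0.275
0.14 0.59 [357. 271.] 0.267
0.14 0.61 [357. 250.] 0.261
0.14 0.63 [356. 227.] 0.255
0.17 0.563 [351. 281.] 0.304
0.17 0.59 [350. 256.] 0.296
0.17 0.61 [349. 237.] 0.29
0.17 0.63 [349. 216.] 0.284
0.2 0.563 [345. 267.] 0.332
0.2 0.59 [344. 244.] 0.324
0.2 0.61 [343. 226.] 0.319
0.2 0.63 [343. 207.] 0.313
```

View pics/sd2c.png

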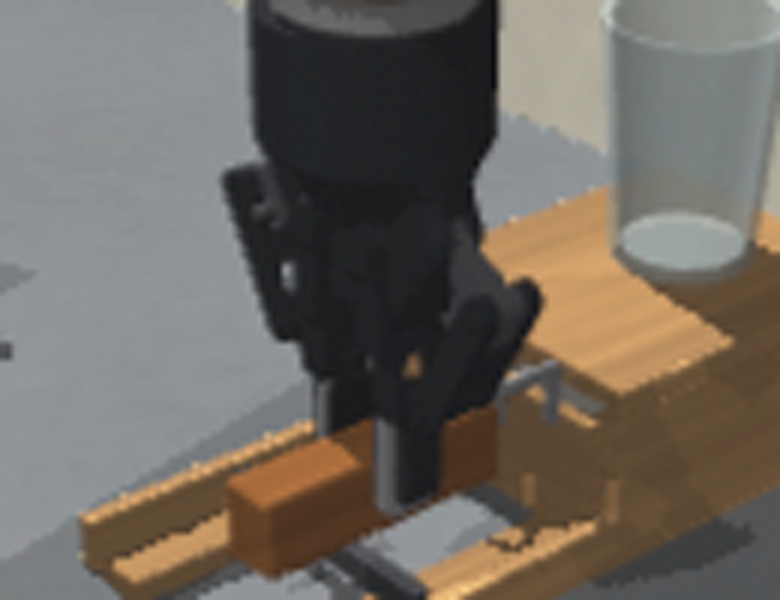

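The side crop shows the hook held level, with its prong at about (552,400) in the crop, above the drawer front. I'll raise and shift so the wrist camera can see the eye.

```bash
python3 -m inch '[[0,-5,19,0,0,0,1],[4,-6,20,0,0,0,1],[8,-8,20,0,0,0,1],[8,-8,18,0,0,0,1],[7,0,0,0,0,0,1],[0,0,0,0,0,0,1],[0,0,0,0,0,0,1],[0,0,0,0,0,0,1]]'
python3 - <<'E'
from h import *
T=wpose();np.save('T3.npy',T);im=manip.read_camera('wrist')[:,:,::-1];cv2.imwrite('pics/w3.png',im);print(T[:3,3],toolyaw(T))
cv2.imwrite('pics/w3c.png',crop(im,225,150,260,195,3))
E
```

```text
t: 5.42
position: [0.5888, 0.0204, 0.1483]
eef_rot: [-0.002, 0.046, 0.999, -0.0]
ft_force: [-0.5, -0.2, -1.0]
gripper_width: 0.0227
gripper_force: 79.0
[0.58878633 0.0203681  0.14830656] 84.67621056069468
```

View pics/w3c.png

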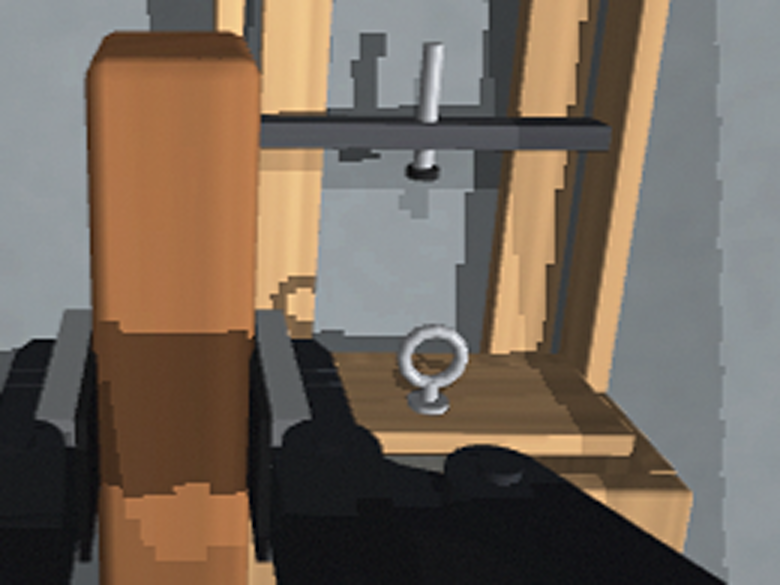

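The close view shows the eye ring centred at crop (434,358), full image (369.7,269.3), the bumper end at (366,208), and the left guide's outer edge running from (447.7,150) to (426.7,280).

```bash
python3 - <<'E'
from h import *
np.set_printoptions(precision=4,suppress=True)
T=np.load('T3.npy');P=lambda x,y,z:wplane(T,(225+x/3-.33,150+y/3-.33),z)
e=P(434,358,.044);print('eye',e,'size',P(399,358,.044)-P(469,358,.044))
b=P(423,178,.016);print('bumper',b)
def hd(a,b,n):
    v=b-a;print(n,a,b,np.degrees(np.arctan2(v[1],v[0])))
hd(P(668,0,.022),P(605,390,.022),'guide')
hd(P(640,0,.022),P(583,350,.022),'guide in')
hd(P(350,433,.06),P(633,435,.06),'drawer top')
hd(P(335,355,.06),P(575,358,.06),'drawer front top')
hd(P(265,117,.022),P(605,122,.022),'stop')
# handle top edges at unknown z: underside z= T.z-.009
zt=T[2,3]-.009+.03
hd(P(92,72,zt),P(104,330,zt),'hl');hd(P(258,68,zt),P(247,330,zt),'hr')
E
```

```text
eye [0.6506 0.0927 0.044 ] size [-0.0019 -0.0207  0.    ]
bumper [0.6032 0.0974 0.016 ]
guide [0.5543 0.167  0.022 ] [0.6793 0.1541 0.022 ] -5.926805802236085
guide in [0.5535 0.159  0.022 ] [0.6641 0.1464 0.022 ] -6.499989711036689
drawer top [0.6635 0.0644 0.06  ] [0.6716 0.1449 0.06  ] 84.24628319965092
drawer front top [0.6385 0.0611 0.06  ] [0.6456 0.1276 0.06  ] 83.91133214620375
stop [0.5779 0.0491 0.022 ] [0.5888 0.1504 0.022 ] 83.83129638789202
hl [0.5358 0.0145 0.1693] [0.5738 0.0118 0.1693] -4.1022245509751984
hr [0.5373 0.0368 0.1693] [0.5757 0.0326 0.1693] -6.195210868231485
```

```bash
python3 - <<'E'
from h import *
np.set_printoptions(precision=4,suppress=True)
T=np.load('T2.npy');z0=T[2,3]-.009
u=np.array([np.cos(np.radians(-5.3)),np.sin(np.radians(-5.3)),0])
S=lambda x,y,z:plane('side',(200+x/6-.42,130+y/6-.42),z)
print('tip meas',S(552,420,z0+.003),'bend top end',S(558,362,z0+.029))
print('tip pred',T[:3,3]+.0792*u)
print('handle rear top mid',(S(230,487,z0+.03)+S(272,515,z0+.03))/2,'pred',T[:3,3]-.0558*u)
E
```

```text
tip meas [0.6441 0.0401 0.0674] bend top end [0.6421 0.0367 0.0934]
tip pred [0.6419 0.0398 0.0734]
handle rear top mid [0.5063 0.0465 0.0944] pred [0.5075 0.0523 0.0734]
```

```bash
python3 -m inch '[[-7,10,0,0,0,-0.14,1],[-12,25,0,0,0,0,1],[0,25,-10,0,0,0,1],[0,19.5,-20,0,0,0,1],[0,0,-25,0,0,0,1],[0,0,-20,0,0,0,1],[0,0,-12,0,0,0,1],[0,0,0,0,0,0,1],[0,0,0,0,0,0,1],[0,0,0,0,0,0,1]]'
python3 - <<'E'
from h import *
T=wpose();np.save('T4.npy',T);print(T[:3,3],toolyaw(T))
im=manip.read_camera('side')[:,:,::-1];cv2.imwrite('pics/sd4.png',im)
im2=manip.read_camera('scene')[:,:,::-1];cv2.imwrite('pics/sc4.png',im2)
cv2.imwrite('pics/x4.png',np.hstack([crop(im,255,175,45,45,9),crop(im2,290,200,65,65,6)[:390]][:1]+[np.vstack([crop(im2,290,200,65,65,6),np.zeros((15,390,3),np.uint8)])]))
E
```

```text
t: 6.3
position: [0.5716, 0.1001, 0.0637]
eef_rot: [0.0, 0.052, 0.999, 0.0]
ft_force: [0.9, -0.5, -0.5]
gripper_width: 0.0227
gripper_force: 79.0
[0.57162557 0.1000796  0.06371666] 83.9980825525484
```

View pics/x4.png

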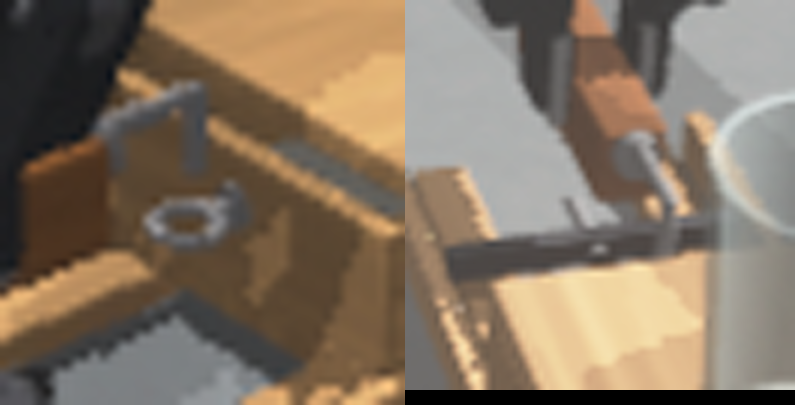

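The side crop shows the prong tip at (197,172), slightly right of the ring centre at (187,222), and above it.

```bash
python3 - <<'E'
from h import *
np.set_printoptions(precision=4,suppress=True)
S=lambda x,y,z:plane('side',(255+x/9-.45,175+y/9-.45),z)
t1=S(197,174,.0577);t2=S(202,82,.0837)
e=S(186,222,.044);print('tip',t1,'bend',t2,'eye',e,'e-tip',e-t1)
c=manip.calibration('side');
def px(X):
    p=c['R']@X+c['t'];q=c['intrinsics']@p;return ((q[:2]/q[2])-[255,175]+.45)*9
T=np.load('T4.npy');u=np.array([.9945,-.1045,0])
p=T[:3,3]+.0792*u;print('pred tip',p,px(np.r_[p[:2],.0577]),'pred bend',px(np.r_[p[:2]+.003*u[:2],.0837]))
print('straight-down tip at eye height lands',px(np.r_[t1[:2],.044]))
E
```

```text
tip [0.651  0.091  0.0577] bend [0.6517 0.0904 0.0837] eye [0.6489 0.0926 0.044 ] e-tip [-0.0021  0.0016 -0.0137]
pred tip [0.6504 0.0918 0.0637] [192.8565 173.7412] pred bend [203.3942  78.2468]
straight-down tip at eye height lands [196.321  221.1923]
```

```bash
python3 -m inch '[[-2,1,0,0,0,0,1],[0,0,-4,0,0,0,1],[0,0,-4,0,0,0,1],[0,0,-4,0,0,0,1],[0,0,-4,0,0,0,1],[0,0,0,0,0,0,1],[0,0,0,0,0,0,1]]'
```

```text
t: 6.98
position: [0.569, 0.1008, 0.0467]
eef_rot: [-0.001, 0.052, 0.999, -0.0]
ft_force: [-0.1, -0.3, -1.8]
gripper_width: 0.0225
gripper_force: 79.0
```

No contact force, and the tip is at the ring's level. Going deeper.

```bash
python3 -m inch '[[0,0,-3,0,0,0,1],[0,0,-3,0,0,0,1],[0,0,-3,0,0,0,1],[0,0,-1,0,0,0,1],[0,0,0,0,0,0,1],[0,0,0,0,0,0,1]]'
python3 - <<'E'
from h import *
T=wpose();np.save('T5.npy',T);print(T[:3,3])
im=manip.read_camera('side')[:,:,::-1]
cv2.imwrite('pics/x5.png',crop(im,250,170,55,50,10))
E
```

```text
t: 7.48
position: [0.5694, 0.1009, 0.0372]
eef_rot: [-0.0, 0.052, 0.999, -0.0]
ft_force: [-0.4, 0.5, -0.6]
gripper_width: 0.0223
gripper_force: 79.0
[0.56938129 0.10090613 0.0371558 ]
```

View pics/x5.png

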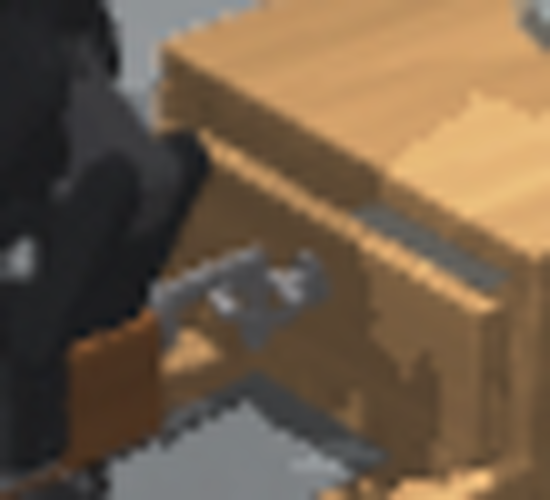

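The prong is through the ring and shows below it at (258,345). Now pull gently along −x of the drawer.

```bash
python3 -m inch '[[-1.5,0.15,0,0,0,0,1],[-1.5,0.15,0,0,0,0,1],[-2,0.2,0,0,0,0,1],[-3,0.3,0,0,0,0,1],[-4,0.4,0,0,0,0,1],[-4,0.4,0,0,0,0,1]]' 100
python3 -m inch '[[-4,0.4,0,0,0,0,1],[-4,0.4,0,0,0,0,1],[-4,0.4,0,0,0,0,1],[-4,0.4,0,0,0,0,1],[-4,0.4,0,0,0,0,1],[-3,0.3,0,0,0,0,1],[-2,0.2,0,0,0,0,1],[-1,0.1,0,0,0,0,1]]'
```

```text
t: 8.03
position: [0.5539, 0.1025, 0.0376]
eef_rot: [0.001, 0.053, 0.999, 0.0]
ft_force: [3.9, 0.4, -1.6]
gripper_width: 0.0221
gripper_force: 102.3
t: 8.7
position: [0.5274, 0.1052, 0.0375]
eef_rot: [0.0, 0.052, 0.999, 0.0]
ft_force: [4.1, -0.5, -1.3]
gripper_width: 0.0217
gripper_force: 102.4
```

```bash
python3 -m inch '[[-1,0.1,0,0,0,0,1],[-1,0.1,0,0,0,0,1],[-1,0.1,0,0,0,0,1],[-1,0.1,0,0,0,0,1],[-1,0.1,0,0,0,0,1],[-1,0.1,0,0,0,0,1],[-1,0.1,0,0,0,0,1],[-1,0.1,0,0,0,0,1],[-1,0.1,0,0,0,0,1],[-1,0.1,0,0,0,0,1]]'
python3 -m inch '[[-0.5,0.05,0,0,0,0,1],[-0.5,0.05,0,0,0,0,1],[-0.5,0.05,0,0,0,0,1],[-0.5,0.05,0,0,0,0,1]]'
```

```text
t: 9.53
position: [0.5175, 0.1061, 0.0374]
eef_rot: [0.0, 0.052, 0.999, 0.0]
ft_force: [4.1, -0.3, 0.4]
gripper_width: 0.022
gripper_force: 102.5
t: 9.87
position: [0.5155, 0.1063, 0.0373]
eef_rot: [0.0, 0.052, 0.999, -0.0]
ft_force: [3.8, -1.2, -0.3]
gripper_width: 0.022
gripper_force: 102.5
```

```bash
python3 - <<'E'
from h import *
np.set_printoptions(precision=4,suppress=True)
T=wpose();print(T[:3,3]);im=manip.read_camera('wrist')[:,:,::-1];cv2.imwrite('pics/w6.png',im)
c=manip.calibration('wrist');M=np.linalg.inv(T@c['tool_from_camera'])
for X in ([.6032,.0974,.016],[.6,.0974,.016]):
    p=M[:3,:3]@X+M[:3,3];q=c['intrinsics']@p;print(q[:2]/q[2])
E
```

```text
[0.5155 0.1063 0.0373]
[282.5138 371.5814]
[282.0109 367.7189]
```

```bash
python3 -m inch '[[-0.7,0.07,0,0,0,0,1],[-0.7,0.07,0,0,0,0,1],[-0.7,0.07,0,0,0,0,1],[-0.7,0.07,0,0,0,0,1],[-0.7,0.07,0,0,0,0,1],[-0.7,0.07,0,0,0,0,1],[-0.7,0.07,0,0,0,0,1],[-0.7,0.07,0,0,0,0,1]]'
python3 -m inch '[[-0.4,0.04,0,0,0,0,1],[-0.4,0.04,0,0,0,0,1],[-0.4,0.04,0,0,0,0,1]]'
```

```text
t: 10.58
position: [0.5098, 0.1069, 0.0373]
eef_rot: [0.0, 0.052, 0.999, 0.0]
ft_force: [3.0, 0.2, -0.6]
gripper_width: 0.022
gripper_force: 102.5
t: 10.83
position: [0.5086, 0.107, 0.0373]
eef_rot: [0.0, 0.052, 0.999, 0.0]
ft_force: [4.1, -0.5, 0.8]
gripper_width: 0.0218
gripper_force: 102.5
```

```bash
python3 -m inch '[[-0.4,0.04,0,0,0,0,1],[-0.4,0.04,0,0,0,0,1],[-0.4,0.04,0,0,0,0,1]]'
python3 -m inch '[[-0.4,0.04,0,0,0,0,1],[-0.4,0.04,0,0,0,0,1],[-0.4,0.04,0,0,0,0,1]]'
```

```text
t: 11.08
position: [0.5075, 0.1071, 0.0373]
eef_rot: [0.0, 0.052, 0.999, 0.0]
ft_force: [4.0, -0.7, -1.2]
gripper_width: 0.0218
gripper_force: 102.5
t: 11.33
position: [0.5062, 0.1073, 0.0373]
eef_rot: [0.0, 0.052, 0.999, 0.0]
ft_force: [4.6, -0.7, 0.4]
gripper_width: 0.0222
gripper_force: 102.5
```

```bash
python3 -m inch '[[-0.4,0.04,0,0,0,0,1],[-0.4,0.04,0,0,0,0,1]]'

```

```text
t: 11.5
position: [0.5054, 0.1073, 0.0373]
eef_rot: [0.0, 0.052, 0.999, 0.0]
ft_force: [4.2, -0.5, -0.0]
gripper_width: 0.0217
gripper_force: 102.5
```

```bash
cat > ok.py <<'E'
import sys;from rig import manip
sys.exit(manip.get_state()['ft_force'][0]>6)
E
python3 -m inch '[[-0.4,0.04,0,0,0,0,1],[-0.4,0.04,0,0,0,0,1]]' && python3 ok.py && python3 -m inch '[[-0.4,0.04,0,0,0,0,1],[-0.4,0.04,0,0,0,0,1]]' && python3 ok.py && python3 -m inch '[[-0.4,0.04,0,0,0,0,1],[-0.4,0.04,0,0,0,0,1]]' && python3 ok.py && python3 -m inch '[[-0.4,0.04,0,0,0,0,1],[-0.4,0.04,0,0,0,0,1]]' && python3 ok.py && python3 -m inch '[[-0.4,0.04,0,0,0,0,1],[-0.4,0.04,0,0,0,0,1]]' && python3 ok.py && python3 -m inch '[[-0.4,0.04,0,0,0,0,1],[-0.4,0.04,0,0,0,0,1]]'
```

```text
t: 11.67
position: [0.5047, 0.1074, 0.0373]
eef_rot: [0.0, 0.052, 0.999, 0.0]
ft_force: [4.6, -0.8, -0.0]
gripper_width: 0.0223
gripper_force: 102.5False
```

```bash
sed -i 's/sys.exit(\(.*\))$/sys.exit(int(\1))/' ok.py
python3 -m inch '[[-0.4,0.04,0,0,0,0,1],[-0.4,0.04,0,0,0,0,1]]' && python3 ok.py && python3 -m inch '[[-0.4,0.04,0,0,0,0,1],[-0.4,0.04,0,0,0,0,1]]' && python3 ok.py && python3 -m inch '[[-0.4,0.04,0,0,0,0,1],[-0.4,0.04,0,0,0,0,1]]' && python3 ok.py && python3 -m inch '[[-0.4,0.04,0,0,0,0,1],[-0.4,0.04,0,0,0,0,1]]' && python3 ok.py && python3 -m inch '[[-0.4,0.04,0,0,0,0,1],[-0.4,0.04,0,0,0,0,1]]' && python3 ok.py && python3 -m inch '[[-0.4,0.04,0,0,0,0,1],[-0.4,0.04,0,0,0,0,1]]' && python3 ok.py && python3 -m inch '[[-0.4,0.04,0,0,0,0,1],[-0.4,0.04,0,0,0,0,1]]' && python3 ok.py && python3 -m inch '[[-0.4,0.04,0,0,0,0,1],[-0.4,0.04,0,0,0,0,1]]'
```

```text
t: 11.83
position: [0.5038, 0.1075, 0.0373]
eef_rot: [0.0, 0.052, 0.999, 0.0]
ft_force: [3.5, -1.2, -0.3]
gripper_width: 0.0219
gripper_force: 102.5
t: 12.0
position: [0.503, 0.1075, 0.0373]
eef_rot: [0.0, 0.052, 0.999, -0.0]
ft_force: [5.8, -0.1, 1.0]
gripper_width: 0.0218
gripper_force: 102.5
t: 12.17
position: [0.5026, 0.1076, 0.0374]
eef_rot: [0.0, 0.052, 0.999, -0.0]
ft_force: [5.8, -0.6, -1.2]
gripper_width: 0.022
gripper_force: 102.5
t: 12.33
position: [0.5025, 0.1076, 0.0375]
eef_rot: [0.001, 0.053, 0.999, -0.0]
ft_force: [7.3, -1.8, -1.7]
gripper_width: 0.0217
gripper_force: 102.5
```

In contact: the position has stalled and the force is rising. Increasing in small steps.

```bash
python3 -m inch '[[-0.4,0.04,0,0,0,0,1],[-0.4,0.04,0,0,0,0,1]]'; python3 -m inch '[[0,0,0,0,0,0,1]]';python3 -m inch '[[0,0,0,0,0,0,1]]'
```

```text
t: 12.5
position: [0.5025, 0.1077, 0.0375]
eef_rot: [0.002, 0.053, 0.999, -0.0]
ft_force: [8.7, -1.0, -2.5]
gripper_width: 0.0217
gripper_force: 102.4
t: 12.58
position: [0.5025, 0.1077, 0.0376]
eef_rot: [0.002, 0.053, 0.999, -0.0]
ft_force: [9.4, -0.8, -2.4]
gripper_width: 0.022
gripper_force: 102.4
t: 12.67
position: [0.5025, 0.1077, 0.0375]
eef_rot: [0.002, 0.053, 0.999, -0.0]
ft_force: [7.4, -0.9, -1.8]
gripper_width: 0.0217
gripper_force: 102.4
```

```bash
python3 -m inch '[[-0.4,0.04,0,0,0,0,1],[-0.4,0.04,0,0,0,0,1],[-0.4,0.04,0,0,0,0,1],[-0.4,0.04,0,0,0,0,1]]'; python3 -m inch '[[0,0,0,0,0,0,1]]';python3 -m inch '[[0,0,0,0,0,0,1]]'
```

```text
t: 13.0
position: [0.5023, 0.1077, 0.0377]
eef_rot: [0.003, 0.053, 0.999, -0.0]
ft_force: [12.2, -2.6, -5.8]
gripper_width: 0.022
gripper_force: 102.1
t: 13.08
position: [0.5024, 0.1078, 0.0377]
eef_rot: [0.003, 0.053, 0.999, -0.0]
ft_force: [11.7, -0.9, -5.0]
gripper_width: 0.022
gripper_force: 102.1
t: 13.17
position: [0.5024, 0.1077, 0.0377]
eef_rot: [0.003, 0.053, 0.999, -0.0]
ft_force: [12.5, -1.2, -5.2]
gripper_width: 0.0218
gripper_force: 102.1
```

```bash
python3 -m inch '[[-0.4,0.04,0,0,0,0,1],[0,0,0,0,0,0,1],[0,0,0,0,0,0,1]]'; python3 -m inch '[[0,0,0,0,0,0,1],[0,0,0,0,0,0,1],[0,0,0,0,0,0,1],[0,0,0,0,0,0,1]]';python3 -m inch '[[0,0,0,0,0,0,1],[0,0,0,0,0,0,1],[0,0,0,0,0,0,1],[0,0,0,0,0,0,1],[0,0,0,0,0,0,1],[0,0,0,0,0,0,1]]'; python3 -m inch '[[0,0,0,0,0,0,1],[0,0,0,0,0,0,1],[0,0,0,0,0,0,1],[0,0,0,0,0,0,1],[0,0,0,0,0,0,1],[0,0,0,0,0,0,1]]'
```

```text
t: 13.42
position: [0.5024, 0.1078, 0.0377]
eef_rot: [0.003, 0.053, 0.999, -0.0]
ft_force: [13.1, -2.9, -6.1]
gripper_width: 0.0216
gripper_force: 102.0
t: 13.75
position: [0.5023, 0.1078, 0.0377]
eef_rot: [0.003, 0.053, 0.999, -0.0]
ft_force: [12.7, -2.2, -5.9]
gripper_width: 0.0218
gripper_force: 102.0
t: 14.25
position: [0.5023, 0.1078, 0.0377]
eef_rot: [0.003, 0.053, 0.999, -0.0]
ft_force: [13.1, -1.4, -6.0]
gripper_width: 0.0218
gripper_force: 102.0
t: 14.75
position: [0.5023, 0.1078, 0.0377]
eef_rot: [0.003, 0.053, 0.999, -0.0]
ft_force: [12.8, -2.0, -5.3]
gripper_width: 0.0218
gripper_force: 102.0
```

```bash
python3 -m inch '[[-0.2,0.02,0,0,0,0,1],[-0.2,0.02,0,0,0,0,1],[0,0,0,0,0,0,1],[0,0,0,0,0,0,1]]'; python3 -m inch '[[0,0,0,0,0,0,1],[0,0,0,0,0,0,1],[0,0,0,0,0,0,1],[0,0,0,0,0,0,1],[0,0,0,0,0,0,1],[0,0,0,0,0,0,1]]';python3 -m inch '[[0,0,0,0,0,0,1],[0,0,0,0,0,0,1],[0,0,0,0,0,0,1],[0,0,0,0,0,0,1],[0,0,0,0,0,0,1],[0,0,0,0,0,0,1],[0,0,0,0,0,0,1]]'
```

```text
t: 15.08
position: [0.5023, 0.1078, 0.0378]
eef_rot: [0.004, 0.053, 0.999, -0.0]
ft_force: [13.1, -1.6, -6.0]
gripper_width: 0.0222
gripper_force: 102.0
t: 15.58
position: [0.5023, 0.1078, 0.0378]
eef_rot: [0.004, 0.053, 0.999, -0.0]
ft_force: [13.5, -1.8, -6.6]
gripper_width: 0.0221
gripper_force: 102.0
t: 16.17
position: [0.5023, 0.1078, 0.0378]
eef_rot: [0.004, 0.053, 0.999, -0.0]
ft_force: [13.1, -1.4, -6.3]
gripper_width: 0.0218
gripper_force: 102.0
```

```bash
python3 -m inch '[[1,-0.1,0,0,0,0,1],[1,-0.1,0,0,0,0,1],[1,-0.1,0,0,0,0,1],[1,-0.1,0,0,0,0,1],[0,0,0,0,0,0,1]]'; python3 -m inch '[[0.7,-0.07,0,0,0,0,1],[0.7,-0.07,0,0,0,0,1],[0,0,0,0,0,0,1]]'
```

```text
t: 16.58
position: [0.5026, 0.1076, 0.0373]
eef_rot: [0.0, 0.053, 0.999, -0.0]
ft_force: [5.4, -0.2, -1.1]
gripper_width: 0.0222
gripper_force: 102.7
t: 16.83
position: [0.5027, 0.1074, 0.0369]
eef_rot: [-0.001, 0.052, 0.999, -0.0]
ft_force: [2.6, -0.6, -0.2]
gripper_width: 0.0218
gripper_force: 102.7
```

```bash
python3 -m inch '[[0.7,-0.07,0,0,0,0,1],[0.7,-0.07,0,0,0,0,1],[0,0,0,0,0,0,1]]'; python3 -m inch '[[0.6,-0.06,0,0,0,0,1],[0.6,-0.06,0,0,0,0,1],[0.6,-0.06,0,0,0,0,1],[0,0,0,0,0,0,1]]'
```

```text
t: 17.08
position: [0.5033, 0.1073, 0.0365]
eef_rot: [-0.002, 0.052, 0.999, -0.0]
ft_force: [-0.1, -0.5, -0.9]
gripper_width: 0.022
gripper_force: 102.6
t: 17.42
position: [0.5068, 0.1072, 0.0372]
eef_rot: [-0.0, 0.052, 0.999, 0.0]
ft_force: [-0.6, 0.9, -0.9]
gripper_width: 0.0219
gripper_force: 102.6
```

```bash
python3 -m inch '[[-0.8,0.08,2,0,0,0,1],[0,0,4,0,0,0,1],[0,0,4,0,0,0,1],[0,0,4,0,0,0,1]]';python3 -m inch '[[0,0,5,0,0,0,1],[0,0,6,0,0,0,1],[0,0,8,0,0,0,1],[0,0,12,0,0,0,1],[0,0,15,0,0,0,1],[0,0,0,0,0,0,1],[0,0,0,0,0,0,1]]'
python3 - <<'E'
from h import *
T=wpose();print(T[:3,3])
im=manip.read_camera('side')[:,:,::-1]
cv2.imwrite('pics/x7.png',crop(im,200,130,130,100,6))
E
```

```text
t: 17.75
position: [0.5062, 0.1073, 0.0519]
eef_rot: [0.0, 0.052, 0.999, 0.0]
ft_force: [-0.2, -0.2, -1.7]
gripper_width: 0.0217
gripper_force: 102.6
t: 18.33
position: [0.5071, 0.1075, 0.0985]
eef_rot: [0.001, 0.052, 0.999, 0.0]
ft_force: [-0.5, 0.0, -0.8]
gripper_width: 0.0219
gripper_force: 102.6
[0.50713387 0.10746999 0.09853613]
```

View pics/x7.png

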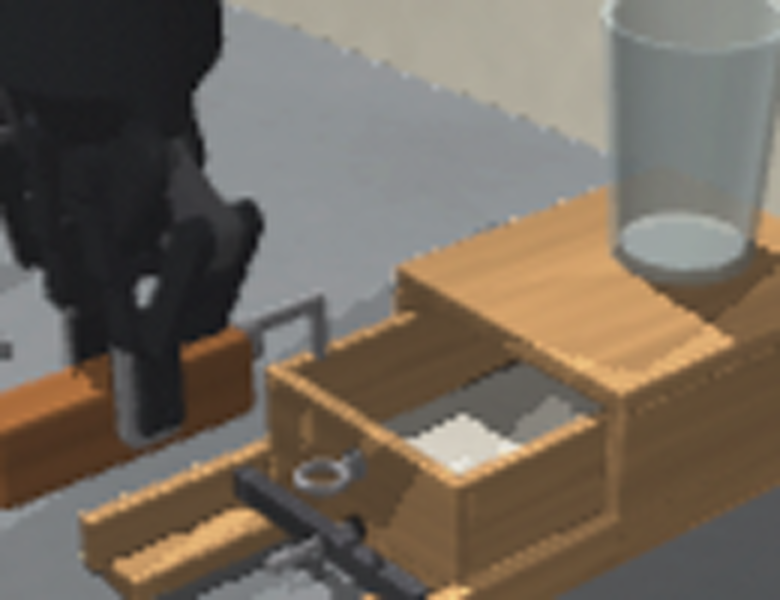

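The drawer stands out against the bumper at crop (345,530), the hook is free and the eye at (322,476) is empty. Checking that the laying spot is clear.

```bash
python3 - <<'E'
from h import *
for p in ((147,207),(127,210),(180,202),(100,258),(65,252),(127,262),(185,232)): print(p,plane('scene',p,.015)[:2].round(3))
E
python3 -m inch '[[-10,0,0,0,0,0,1],[-20,-20,0,0,0,0,1],[-20,-30,0,0,0,0,1],[-20,-30,0,0,0,0,1],[-17,-30,0,0,0,0,1],[0,-30,0,0,0,0,1],[0,-27,0,0,0,0,1],[0,0,-15,0,0,0,1],[0,0,-20,0,0,0,1],[0,0,-10,0,0,0,1],[0,0,0,0,0,0,1]]'
```

```text
(147, 207) [ 0.338 -0.249]
(127, 210) [ 0.337 -0.295]
(180, 202) [ 0.339 -0.171]
(100, 258) [ 0.506 -0.347]
(65, 252) [ 0.464 -0.415]
(127, 262) [ 0.535 -0.296]
(185, 232) [ 0.468 -0.175]
t: 19.3
position: [0.4161, -0.0597, 0.0496]
eef_rot: [-0.003, 0.053, 0.999, 0.0]
ft_force: [-1.1, -0.7, -2.0]
gripper_width: 0.0219
gripper_force: 102.6
```

Clear by about 100 mm. Lowering gently.

```bash
python3 -m inch '[[0,0,-15,0,0,0,1],[0,0,-12,0,0,0,1],[0,0,-8,0,0,0,1],[0,0,-2,0,0,0,1],[0,0,0,0,0,0,1],[0,0,0,0,0,0,1]]';python3 -m inch '[[0,0,-1.5,0,0,0,1],[0,0,-1,0,0,0,1],[0,0,0,0,0,0,1]]'
python3 - <<'E'
from h import *
im=manip.read_camera('side')[:,:,::-1]
p=lambda X:(lambda q:q[:2]/q[2])(manip.calibration('side')['intrinsics']@(manip.calibration('side')['R']@np.array(X)+manip.calibration('side')['t']))
print(p([.42,-.06,.02]))
E
```

```text
t: 19.8
position: [0.4194, -0.0597, 0.0157]
eef_rot: [0.0, 0.052, 0.999, -0.0]
ft_force: [0.4, -0.8, -0.7]
gripper_width: 0.0218
gripper_force: 102.6
t: 20.05
position: [0.4194, -0.0598, 0.0131]
eef_rot: [0.0, 0.052, 0.999, -0.0]
ft_force: [0.0, -0.6, -0.5]
gripper_width: 0.022
gripper_force: 102.6
[247.72463842 293.24904633]
```

```bash
python3 -m inch '[[0,0,-1,0,0,0,1],[0,0,-1,0,0,0,1],[0,0,-1,0,0,0,1],[0,0,0,0,0,0,1]]';python3 -m inch '[[0,0,-1,0,0,0,1],[0,0,0,0,0,0,1]]'
```

```text
t: 20.43
position: [0.4189, -0.0597, 0.0096]
eef_rot: [-0.0, 0.052, 0.999, 0.0]
ft_force: [0.1, -0.8, -1.5]
gripper_width: 0.0216
gripper_force: 102.6
t: 20.6
position: [0.4191, -0.0598, 0.009]
eef_rot: [0.0, 0.052, 0.999, 0.0]
ft_force: [-1.0, -0.8, 2.5]
gripper_width: 0.0217
gripper_force: 103.3
```

Desk contact. Release, rise and look.

```bash
python3 -m inch '[[0,0,0,0,0,0,0.8],[0,0,0,0,0,0,0.5],[0,0,0,0,0,0,0.2],[0,0,0,0,0,0,0],[0,0,0,0,0,0,0],[0,0,0,0,0,0,0],[0,0,0,0,0,0,0]]' 20;python3 -m inch '[[0,0,8,0,0,0,0],[0,0,20,0,0,0,0],[0,0,30,0,0,0,0],[0,0,35,0,0,0,0],[0,0,35,0,0,0,0],[0,0,30,0,0,0,0],[0,0,0,0,0,0,0],[0,0,0,0,0,0,0],[0,0,0,0,0,0,0]]'
python3 - <<'E'
from h import *
im=manip.read_camera('side')[:,:,::-1]
cv2.imwrite('pics/x8.png',crop(im,180,110,180,220,2.7))
E
```

```text
t: 21.18
position: [0.4191, -0.0598, 0.0088]
eef_rot: [0.0, 0.052, 0.999, -0.0]
ft_force: [-0.2, -0.1, 0.2]
gripper_width: 0.0854
gripper_force: 0.0
t: 21.93
position: [0.4187, -0.0597, 0.1668]
eef_rot: [0.0, 0.052, 0.999, 0.0]
ft_force: [-0.6, 0.0, 0.0]
gripper_width: 0.0855
gripper_force: 0.0
```

View pics/x8.png

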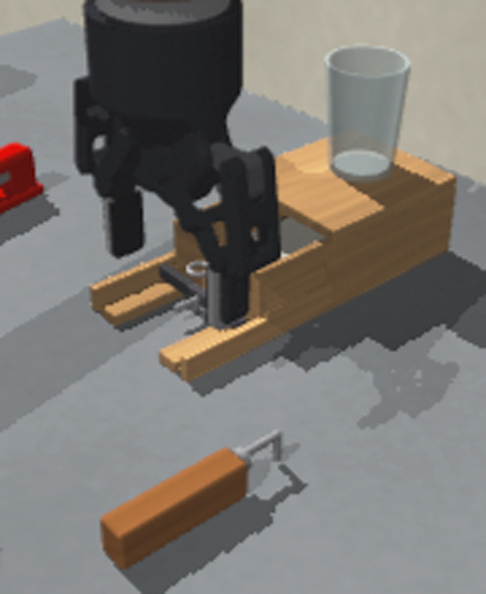

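The hook lies flat at crop (175,505), clear of the unit. The drawer is still out, and the gripper is in the air touching nothing.

```bash
python3 -c "
from rig import manip
print(manip.sign_off())"
```

```text
the job is handed in; nothing more can be done
None
```

The job is handed in: the drawer was pulled out against the bumper and held there for about 2.5 s at a measured pull of about 13 N, then unhooked and left out, with the hook laid flat on the bare desk.

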